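# Balance two clamps on the pivoting clamp bar

## Task

Put the two red clamps away on the pivoting wooden bar: hang one astride the yellow band at one end, then the other astride the yellow band at the opposite end, so that the bar comes back level and both hang still. The blue clamp is heavier and would not balance.

Things in the scene. Friction and masses are not known exactly. Their poses are not given: they have to be found in the camera images.
- red_clamp_1: red-jawed bar clamp, 0.4 kg, 104 mm tall, standing on its jaws like an upside-down U. Grip its top rail (along x, 150 long, 14 thick in y, z 70 to 104 mm) across y at mid-length, fingertips above z 75 mm. Jaws 26 (x) by 36 (y) mm at x -43 and +43, z 0 to 70: 60 mm gap open below. Handle to x +106, z 33. Origin: midway between the jaws, at their lower ends; z up
- red_clamp_2: the second red-jawed clamp, equal to red_clamp_1 in shape, size, axes and (nearly) mass. The similar clamp with blue jaws is twice as heavy. A clamp hangs right when it sits astride the bar, the bar in the gap between its jaws, the rail's underside on the band: its origin is then 70 mm below the seat point, its x axis across the bar, either way round
- seat_left (a point): centre of the yellow band (30 mm wide) near the left (+y) end of the wooden bar, on its top face, 170 mm above the bench when level; x across the bar, y along it to the left, z normal to its top. Bar 410 long, 26 wide, 24 mm tall, pivoting at its middle (12 mm under the top face) on a 36 mm column with a foot of radius 62 mm; only a 7 mm level vial stands above it
- seat_right (a point): the like for the band near the right (-y) end, axes as seat_left; 320 mm from it, each 160 mm from the pivot. The bar is level when empty (self-centring, 2 Nm/rad, damped), stops at 11.5 degrees either way and yields when pressed. One red clamp takes it to the stop: its band sinks 32 mm, the other rises 32 mm; two equal ones bring it level again
Things that resemble listed ones, but are neither listed nor needed, are in the scene too. What is shaped like the red_clamp_1 but green or orange is not meant.

How it is judged:
On the way:
1. a first red clamp hangs astride one yellow band (((x of red_clamp_1 in the frame of seat_left between -0.03 and 0.03 m and y of red_clamp_1 in the frame of seat_left between -0.028 and 0.028 m and z of red_clamp_1 in the frame of seat_left between -0.085 and -0.05 m and angle between red_clamp_1's own z axis and vertical below 0.4 rad) or (x of red_clamp_1 in the frame of seat_right between -0.03 and 0.03 m and y of red_clamp_1 in the frame of seat_right between -0.028 and 0.028 m and z of red_clamp_1 in the frame of seat_right between -0.085 and -0.05 m and angle between red_clamp_1's own z axis and vertical below 0.4 rad) or (x of red_clamp_2 in the frame of seat_left between -0.03 and 0.03 m and y of red_clamp_2 in the frame of seat_left between -0.028 and 0.028 m and z of red_clamp_2 in the frame of seat_left between -0.085 and -0.05 m and angle between red_clamp_2's own z axis and vertical below 0.4 rad) or (x of red_clamp_2 in the frame of seat_right between -0.03 and 0.03 m and y of red_clamp_2 in the frame of seat_right between -0.028 and 0.028 m and z of red_clamp_2 in the frame of seat_right between -0.085 and -0.05 m and angle between red_clamp_2's own z axis and vertical below 0.4 rad))), for 0.2 s.
At the end, for the whole second after the job is handed in: One red clamp hangs astride each yellow band: origin within 28 mm of the band centre along the bar, 30 mm across it, 50 to 85 mm below it, tilted under 0.4 rad; the bar within 0.13 rad (7.5 deg) of level; both clamps released and at rest (0.03 m/s, 0.2 rad/s) ((((x of red_clamp_1 in the frame of seat_left between -0.03 and 0.03 m and y of red_clamp_1 in the frame of seat_left between -0.028 and 0.028 m and z of red_clamp_1 in the frame of seat_left between -0.085 and -0.05 m and angle between red_clamp_1's own z axis and vertical below 0.4 rad) and (x of red_clamp_2 in the frame of seat_right between -0.03 and 0.03 m and y of red_clamp_2 in the frame of seat_right between -0.028 and 0.028 m and z of red_clamp_2 in the frame of seat_right between -0.085 and -0.05 m and angle between red_clamp_2's own z axis and vertical below 0.4 rad)) or ((x of red_clamp_1 in the frame of seat_right between -0.03 and 0.03 m and y of red_clamp_1 in the frame of seat_right between -0.028 and 0.028 m and z of red_clamp_1 in the frame of seat_right between -0.085 and -0.05 m and angle between red_clamp_1's own z axis and vertical below 0.4 rad) and (x of red_clamp_2 in the frame of seat_left between -0.03 and 0.03 m and y of red_clamp_2 in the frame of seat_left between -0.028 and 0.028 m and z of red_clamp_2 in the frame of seat_left between -0.085 and -0.05 m and angle between red_clamp_2's own z axis and vertical below 0.4 rad))) and angle between seat_left's own z axis and vertical below 0.13 rad and linear speed of each of red_clamp_1, red_clamp_2 below 0.03 m/s and angular speed of each of red_clamp_1, red_clamp_2 below 0.2 rad/s); the robot touches nothing.
It also fails if it takes over 69 s, if anything falls off the work surface, if the arm or the gripper's body presses on something with over 40 N, if the wrist force passes 120 N, or if a joint passes its speed limit or range.

## Robot

A 7-joint arm with a two-finger parallel gripper is mounted at the origin on the work surface. World frame = base frame: x ahead of the robot, y to its left, z up, the work surface at z = 0. Lengths are in m, angles in rad, forces in N, time in s.
With the tool pointing down it reaches from about 0.4 to 0.875 m from the base axis. Payload 19.3 kg.
Tool frame: the origin (TCP) lies midway between the tips of the shut fingers; the grasp point (between the pads) lies 19 mm behind it (r.grip_point_offset is the distance from the TCP to the grasp point, in m); z points along the fingers, y is the line along which they close (so a half turn about z gives the same grasp; the last joint's range is limited). The gripper opens to 85 mm and grips with 20 to 120 N. Pads are 22 mm wide; open, the fingers measure 114 mm over their backs; the gripper's body (76 mm by 85 mm) begins 54 mm behind the grasp point. The pads swing forward as they close: fully open they stand 13 mm farther back than shut.
Start: joints at [-1.402, 0.521, -0.036, 1.599, 0.021, 1.021, -0.113], TCP at [0.148, 0.607, 0.231] pointing down, gripper open.
Joint ranges: [-2.91, 2.91], [-0.3, 2.13], [-1.5, 1.42], [0.17, 2.43], [-1.26, 4.41], [0.16, 1.93], [-2.52, 2.52]. Speed limits (rad/s): [1.89, 1.89, 2.39, 2.39, 3.01, 3.01, 3.01].

## Interface

Orientations are given as a rotation vector (axis times angle).
In Python, from cell import r, imaging, job_done gives the robot as it stands.
- The arm moves only by the tool drive_tool, never from a script. Its argument "plan" is one flat list of numbers, 5 for each row, row after row: the shift along the world's x, y, z in mm, then the turn about the world's z in rad, then the finger opening in mm, from 0 to 85.4. A call has 1 to 8 rows; each row shifts and turns the commanded pose from where the row before left it; what a row does not reach is not made up. A row lasts 1/12 s, in which the tool goes at most 41.7 mm and 7.16 degrees, less where a joint would pass 70% of its speed; a pose out of reach is approached as far as the arm can. A call is refused whole if a number of a shift passes 41.7 or a number of a turn 0.125, either way. A call with a gripper value outside its range is refused whole. The fingers move at their own pace and stop on an object; "grip_force" is the grip in N (left out, the last holds). Time passes only in rows, so rows that do not move let the fingers close. It gives the time, the measured TCP pose, the force, the opening and the grip force at its end, in the units of the state.
- r.state(): the state, without advancing time (a new reading comes with each control period).
- imaging.snapshot(name): name is "scene" or "top" or "wrist"; returns the picture (400x640x3 uint8, red, green, blue); there is no depth.
- imaging.calibration(name): a dict with "mtx" (3x3 intrinsics, pixels), "rvec" (rotation vector, rad) and "tvec" (3), from world to camera coordinates, as OpenCV has them; the wrist camera has in their place "hand_eye" (4x4, takes a point from camera to tool coordinates, whose origin is the TCP and whose axes are the flange's). Camera axes: x right, y down, z forward; pixel columns grow to the right and rows downward; lengths in m; the calibration is good to about 2 mm. A picture is of the moment at which its call begins: read the wrist's pose just before it. calibration takes no time and is no camera call.
- job_done(): hands the job in; it is judged then, once.
The state is a dict: "time": time; "q": joint angles; "qvel": joint speeds; "tau": joint torques, N m; "ee_pos": TCP position; "eef_rot": TCP orientation; "contact_force": force on the tool from outside, world axes, zero at the start; "wrist_torque": the same for the moment, N m; "grip_width": finger opening in m; "grip_force": force on a finger pad.
Only numpy, scipy, OpenCV 4.12 (cv2) and the standard library are available. Lean on these libraries where they do the work, as an engineer would, in place of code of your own. Each camera call takes 0.05 s, during which the arm holds its last target. There are 200 camera calls.

## Working session

There is one attempt and no reset: what is moved stays moved. The work goes in short steps, Python scripts to look and compute and a tool call to move; the robot and the scene stay as the last step left them, time stands still between calls to the robot, and variables do not carry over. Pictures are saved under pics/ and viewed, at most 10 in all, crops included, and the job is handed in when it is done.

Besides the shell and the picture viewer there is one more tool, called after "Call:" by a JSON object that holds its "name" and its "arguments". drive_tool: Moves the arm, as the interface text tells. Its arguments: {"type":"object","properties":{"plan":{"type":"array","items":{"type":"number"}},"grip_force":{"type":"number"}},"required":["plan"]}

```bash
mkdir -p pics; cat > h.py <<'E'
import numpy as np, cv2
from cell import r, imaging, job_done
def save(n,img): cv2.imwrite('pics/'+n+'.png',cv2.cvtColor(img,cv2.COLOR_RGB2BGR))
def cam(name):
    c=imaging.calibration(name); K=np.array(c['mtx'])
    if 'rvec' in c:
        R=cv2.Rodrigues(np.array(c['rvec'],float))[0]; t=np.array(c['tvec'],float).ravel()
        return K,R,t
    s=r.state(); T=np.eye(4); T[:3,:3]=cv2.Rodrigues(np.array(s['eef_rot'],float))[0]; T[:3,3]=s['ee_pos']
    M=np.linalg.inv(T@np.array(c['hand_eye'])); return K,M[:3,:3],M[:3,3]
def ray(C,u,v,z):
    K,R,t=C; d=R.T@np.linalg.inv(K)@[u,v,1]; o=-R.T@t
    return o+d*(z-o[2])/d[2]
def proj(C,p):
    K,R,t=C; x=K@(R@np.array(p)+t); return x[:2]/x[2]
E
python3 - <<'E'
from h import *
a=imaging.snapshot('top');b=imaging.snapshot('scene')
save('top0',a);save('scene0',b)
print(cam('top'),r.state())
E
```

```text
(array([[380.23344963,   0.        , 321.76512354],
       [  0.        , 380.23344963, 203.05028866],
       [  0.        ,   0.        ,   1.        ]]), array([[-0.10150238, -0.99482669,  0.00413698],
       [-0.97276343,  0.09837845, -0.20988802],
       [ 0.20839522, -0.02532844, -0.97771668]]), array([0.10093748, 0.45986026, 1.07748185])) {'time': 0.1, 'q': array([-1.40221057,  0.5219414 , -0.03631304,  1.5999222 ,  0.02122354,
        1.02113613, -0.11280802]), 'qvel': array([-0.00011225, -0.00099281,  0.00026311, -0.00202865, -0.00070816,
        0.00037956, -0.00027556]), 'tau': array([ 4.44744655e-03, -9.28500581e+01,  1.98428527e+00, -3.70529437e+01,
        1.81413983e-02,  5.44139664e-03, -7.99096392e-05]), 'ee_pos': array([0.14780393, 0.60696489, 0.23080189]), 'eef_rot': array([-3.74221293e-01, -3.11920167e+00,  1.60434933e-03]), 'contact_force': array([-0.34128204, -0.853941  ,  0.34866648]), 'wrist_torque': array([0.01194664, 0.01639617, 0.01461178]), 'grip_force': 0.0, 'grip_width': 0.08544209451467732}
```

View pics/top0.png

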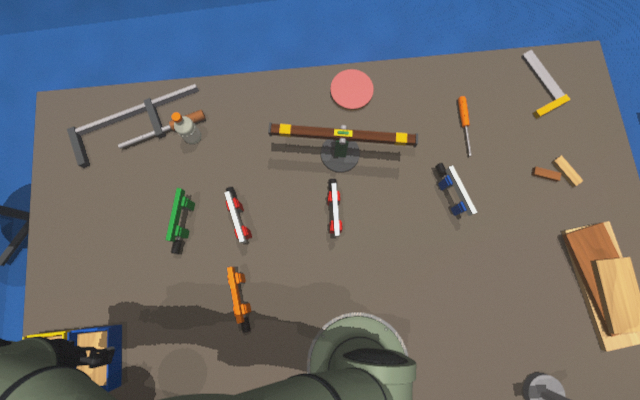

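View pics/scene0.png

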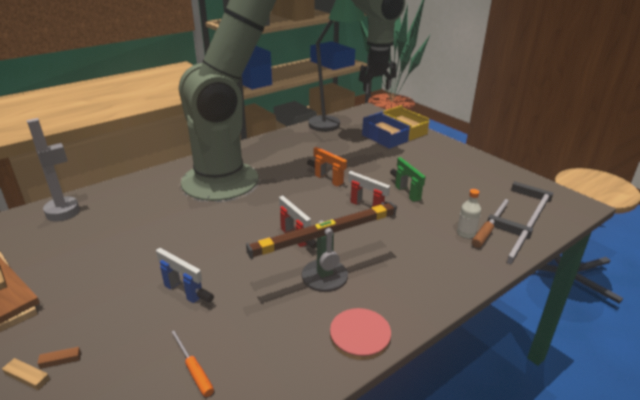

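Candidates: red-jawed (335,208) and (237,216), blue (456,190), green (176,220), orange (238,298). The two with red jaws and a white rail fit; I'll confirm them in a crop. The bands are at about (285,130) and (402,138).

```bash
python3 - <<'E'
from h import *
a=cv2.cvtColor(cv2.imread('pics/top0.png'),cv2.COLOR_BGR2RGB)
save('crop0',cv2.resize(a[110:260,220:420],None,fx=4,fy=4,interpolation=cv2.INTER_CUBIC))
C=cam('top'); hsv=cv2.cvtColor(a,cv2.COLOR_RGB2HSV)
white=((hsv[...,1]<60)&(hsv[...,2]>150)).astype(np.uint8)
for n,(x0,x1,y0,y1) in dict(A=(322,350,175,245),B=(222,255,182,250)).items():
    ys,xs=np.nonzero(white[y0:y1,x0:x1]); P=np.array([ray(C,x+x0,y+y0,.104)[:2] for x,y in zip(xs,ys)])
    (cx,cy),(w,h),ang=cv2.minAreaRect((P*1000).astype(np.float32)); m=P.mean(0)
    U,S,V=np.linalg.svd(P-m); print(n,len(P),cx,cy,w,h,ang,m,V[0],'yaw',np.arctan2(V[0][1],V[0][0]))
yel=(cv2.inRange(hsv,(20,150,120),(35,255,255))>0).astype(np.uint8)
S=[]
for x0,x1 in((272,300),(388,415)):
    ys,xs=np.nonzero(yel[115:150,x0:x1]); p=ray(C,xs.mean()+x0,ys.mean()+115,.168); print(len(xs),xs.mean()+x0,ys.mean()+115,p);S.append(p)
d=S[0]-S[1];print(np.hypot(*d[:2]),np.arctan2(d[1],d[0]),(S[0]+S[1])/2)
E
```

```text
A 274 436.2409973144531 19.21253776550293 15.310579299926758 149.2942657470703 87.57536315917969 [0.43542467 0.01961632] [-0.99895807  0.04563741] yaw 3.0959393915208495
B 287 443.9605712890625 302.489990234375 150.6421661376953 15.859878540039062 13.609148979187012 [0.44343388 0.30270085] [-0.97131923 -0.23777921] yaw -2.9015138065029724
114 284.6842105263158 128.6578947368421 [0.66106545 0.13739809 0.168     ]
112 401.11607142857144 137.35714285714286 [ 0.60379601 -0.17835991  0.168     ]
0.32090949405182806 1.3913754534985183 [ 0.63243073 -0.02048091  0.168     ]
```

View pics/crop0.png

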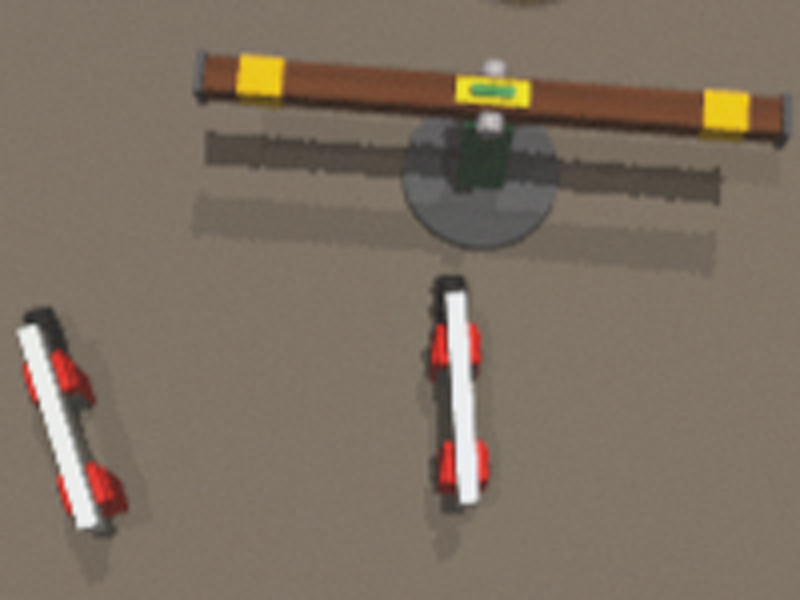

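The crop confirms two red clamps. A has its rail centre at (436,19) mm and yaw -2.6°, B at (444,302) and yaw 13.6°. Both rails measure about 150×15 mm, as they should. The bands are 321 mm apart, with the bar's x axis at yaw -10.3°. I'll take B to the left band first.

Call:
{"name": "drive_tool", "arguments": {"plan": [27,-28,0,0.043,85,27,-28,0,0.043,85,27,-28,0,0.043,85,27,-28,0,0.043,85,27,-28,0,0.043,85,27,-28,0,0.043,85,27,-28,0,0.043,85,27,-28,0,0.043,85], "grip_force": 70}}

```text
time: 0.77
ee_pos: [0.3648, 0.3816, 0.2312]
eef_rot: [0.169, -3.137, 0.0]
contact_force: [0.2, 1.0, 0.0]
grip_width: 0.0846
grip_force: 0.0
```

Call:
{"name": "drive_tool", "arguments": {"plan": [27,-28,0,0.043,60,27,-28,0,0.043,60,27,-26,0,0.043,60,0,0,0,0,60,0,0,0,0,60]}}

```text
time: 1.18
ee_pos: [0.4462, 0.2993, 0.231]
eef_rot: [0.361, -3.121, 0.001]
contact_force: [-0.8, 0.7, -0.1]
grip_width: 0.06
grip_force: 0.0
```

```bash
cat >> h.py <<'E'
def tooly():
    s=r.state(); R=cv2.Rodrigues(np.array(s['eef_rot'],float))[0]
    return np.arctan2(R[1,1],R[0,1])%np.pi, R[:,2]
E
python3 - <<'E'
from h import *
C=cam('wrist');s=r.state();a=imaging.snapshot('wrist');save('w1',a)
print(s['time'],s['ee_pos'],tooly(),s['grip_width'])
hsv=cv2.cvtColor(a,cv2.COLOR_RGB2HSV)
w=((hsv[...,1]<60)&(hsv[...,2]>150)).astype(np.uint8)
n,l,st,ce=cv2.connectedComponentsWithStats(w)
for i in np.argsort(-st[1:,4])[:3]+1:
    ys,xs=np.nonzero(l==i);P=np.array([ray(C,x,y,.104)[:2] for x,y in zip(xs,ys)])
    print(st[i],cv2.minAreaRect((P*1000).astype(np.float32)))
E
```

```text
1.1833 [0.44619002 0.29926253 0.23100807] (np.float64(1.8031841736847105), array([-5.33884994e-04, -2.30766970e-04, -9.99999831e-01])) 0.059960294696483674
[     0      0    640    400 139145] ((455.28521728515625, 349.044921875), (385.7727355957031, 691.012451171875), 5.494950294494629)
[   0  272  168   86 6638] ((625.4723510742188, 80.85328674316406), (95.8590316772461, 161.41624450683594), 49.64269256591797)
[  42   75   47   51 2120] ((424.23931884765625, 71.7507553100586), (37.056575775146484, 47.82545471191406), 87.76844024658203)
```

View pics/w1.png

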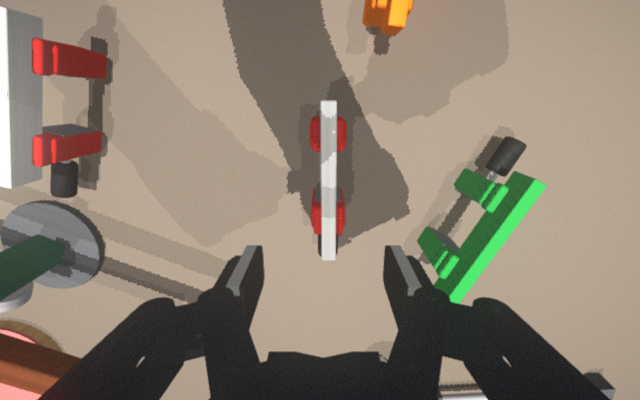

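The rail under the wrist runs from (328,101) to (328,259), between the fingers' centre lines. I'll convert that.

```bash
python3 - <<'E'
from h import *
C=cam('wrist')
a,b=ray(C,328.5,100.5,.104),ray(C,328.5,260,.104);m=(a+b)/2
d=a-b;print(a,b,m,np.hypot(*d[:2]),np.degrees(np.arctan2(d[1],d[0])))
E
```

```text
[0.37091862 0.2865915  0.104     ] [0.51584625 0.32182763 0.104     ] [0.44338243 0.30420956 0.104     ] 0.14914960043930625 -166.3348627056773
```

Call:
{"name": "drive_tool", "arguments": {"plan": [-2.5,4.5,-30,0.005,60,0,0,-36,0,50,0,0,-36,0,50,0,0,-28,0,45,0,0,-14,0,45,0,0,-5,0,45,0,0,0,0,45]}}

```text
time: 1.82
ee_pos: [0.4412, 0.3063, 0.0814]
eef_rot: [0.377, -3.117, 0.001]
contact_force: [0.4, -0.4, 0.3]
grip_width: 0.045
grip_force: 0.0
```

Call:
{"name": "drive_tool", "arguments": {"plan": [0,0,0,0,0,0,0,0,0,0,0,0,0,0,0,0,0,0,0,0,0,0,0,0,0,0,0,0,0,0]}}

```text
time: 2.32
ee_pos: [0.443, 0.3056, 0.0835]
eef_rot: [-0.374, 3.118, 0.0]
contact_force: [0.6, -2.8, 7.2]
grip_width: 0.0124
grip_force: 68.4
```

Call:
{"name": "drive_tool", "arguments": {"plan": [0,0,15,0,0,0,0,30,0,0,0,0,35,0,0,0,0,35,0,0,0,0,35,0,0,0,0,35,0,0,0,0,10,0,0,0,0,0,0,0]}}

```text
time: 2.98
ee_pos: [0.4432, 0.3064, 0.2806]
eef_rot: [-0.374, 3.115, 0.005]
contact_force: [-0.4, -0.3, -4.1]
grip_width: 0.0128
grip_force: 69.3
```

```bash
python3 - <<'E'
from h import *
s=r.state();a=imaging.snapshot('wrist');b=imaging.snapshot('scene')
save('w2',np.hstack([cv2.resize(a,(400,250)),cv2.resize(b[50:300,200:600],(400,250))]));print(s['time'],s['ee_pos'],tooly(),s['contact_force'],s['wrist_torque'],s['grip_width'])
E
```

```text
2.9833 [0.4431666  0.30642368 0.28058631] (np.float64(1.8100763957359367), array([-2.35366801e-04, -2.47859747e-04, -9.99999942e-01])) [-0.37285093 -0.28334751 -4.10654908] [ 0.0364101   0.00040852 -0.05819195] 0.012818886621787626
```

View pics/w2.png

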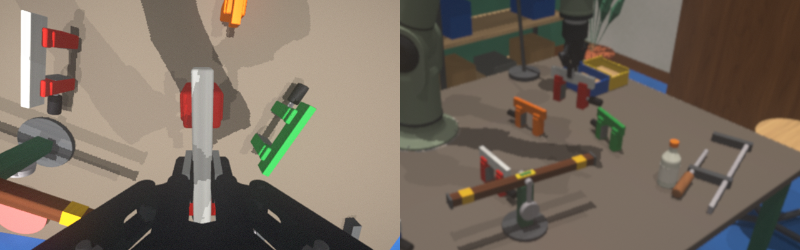

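The clamp is held straight. In this picture its rail sits centred between the fingers, and the bar is undisturbed. Next I carry it over the left band.

Call:
{"name": "drive_tool", "arguments": {"plan": [27,-21,0,-0.052,0,27,-21,0,-0.052,0,27,-21,0,-0.052,0,27,-21,0,-0.052,0,27,-21,0,-0.052,0,27,-21,0,-0.052,0,27,-21,0,-0.052,0,27,-21,0,-0.055,0]}}

```text
time: 3.75
ee_pos: [0.6587, 0.1363, 0.2747]
eef_rot: [-0.286, -3.126, 0.002]
contact_force: [0.9, 0.3, -3.6]
grip_width: 0.0125
grip_force: 69.1
```

Call:
{"name": "drive_tool", "arguments": {"plan": [0,0,0,0,0,0,0,0,0,0,0,0,0,0,0,0,0,0,0,0]}}

```text
time: 4.08
ee_pos: [0.6574, 0.1386, 0.276]
eef_rot: [-0.28, -3.127, 0.0]
contact_force: [-0.0, 1.1, -3.5]
grip_width: 0.0123
grip_force: 69.3
```

```bash
python3 - <<'E'
from h import *
C=cam('wrist');s=r.state();print(s['time'],s['ee_pos'],tooly()[0],s['contact_force'])
a=imaging.snapshot('wrist');save('w3',a)
print(proj(C,[.661,.137,.17]),proj(C,[.604,-.178,.17]))
E
```

```text
4.0833 [0.65744542 0.1385782  0.2760453 ] 1.392378723069862 [-1.04954082e-03  1.07744319e+00 -3.53500819e+00]
[323.4681304  198.44701691] [-55.04292498 197.73349828]
```

View pics/w3.png

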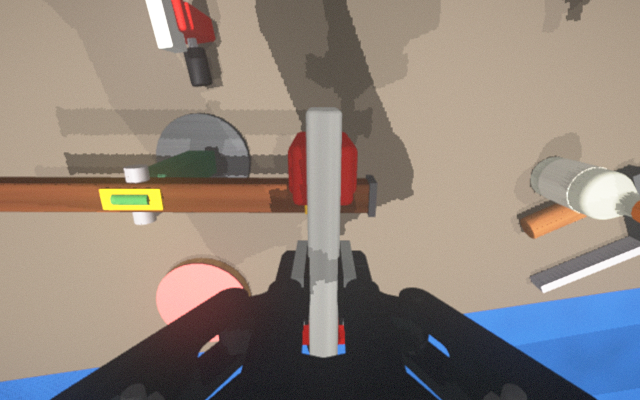

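The bar's axis is at row 197 and the band is just visible beneath the clamp near x=306–345. The prediction was (323,198), so they agree. Lowering.

Call:
{"name": "drive_tool", "arguments": {"plan": [3.5,-1.5,-10,0,0,0,0,-25,0,0,0,0,-25,0,0,0,0,-20,0,0,0,0,-8,0,0,0,0,-4,0,0,0,0,-2,0,0,0,0,0,0,0]}}

```text
time: 4.8
ee_pos: [0.6622, 0.1364, 0.1839]
eef_rot: [0.282, 3.128, 0.0]
contact_force: [0.5, 0.6, -3.8]
grip_width: 0.0124
grip_force: 69.2
```

Call:
{"name": "drive_tool", "arguments": {"plan": [0,0,-6,0,0,0,0,-6,0,0,0,0,-6,0,0,0,0,-6,0,0,0,0,-3,0,0,0,0,0,0,0,0,0,0,0,0]}}

```text
time: 5.38
ee_pos: [0.6615, 0.1361, 0.156]
eef_rot: [-0.282, -3.128, 0.001]
contact_force: [-1.6, -0.1, -1.4]
grip_width: 0.0121
grip_force: 69.6
```

Call:
{"name": "drive_tool", "arguments": {"plan": [0,0,-2,0,0,0,0,-2,0,0,0,0,0,0,0,0,0,0,0,20,0,0,0,0,30,0,0,0,0,32,0,0,0,0,32,0,0,0,0,32]}}

```text
time: 6.05
ee_pos: [0.6619, 0.1363, 0.1523]
eef_rot: [0.282, 3.129, 0.0]
contact_force: [0.4, 0.2, 0.0]
grip_width: 0.0322
grip_force: 0.0
```

Call:
{"name": "drive_tool", "arguments": {"plan": [0,0,4,0,32,0,0,8,0,32,0,0,20,0,40,0,0,30,0,50,0,0,35,0,60,0,0,35,0,60,0,0,35,0,60,0,0,0,0,60]}}

```text
time: 6.72
ee_pos: [0.6639, 0.1364, 0.3276]
eef_rot: [0.282, 3.12, 0.005]
contact_force: [1.0, 0.0, -0.1]
grip_width: 0.0599
grip_force: 0.0
```

```bash
python3 - <<'E'
from h import *
s=r.state();a=imaging.snapshot('top');b=imaging.snapshot('scene');save('t4',a);save('s4',b)
save('m4',np.vstack([cv2.resize(a[90:260,200:440],(560,397)),cv2.resize(b[150:300,220:500],(373,200)).__class__((200,560,3),np.uint8)*0+cv2.resize(b[180:280,200:480],(560,200))]))
print(s['time'],s['ee_pos'],tooly()[0],s['contact_force'])
E
```

```text
6.7167 [0.66387949 0.13641592 0.32757534] 1.390865202038542 [ 1.002144    0.0435131  -0.12969443]
```

View pics/m4.png

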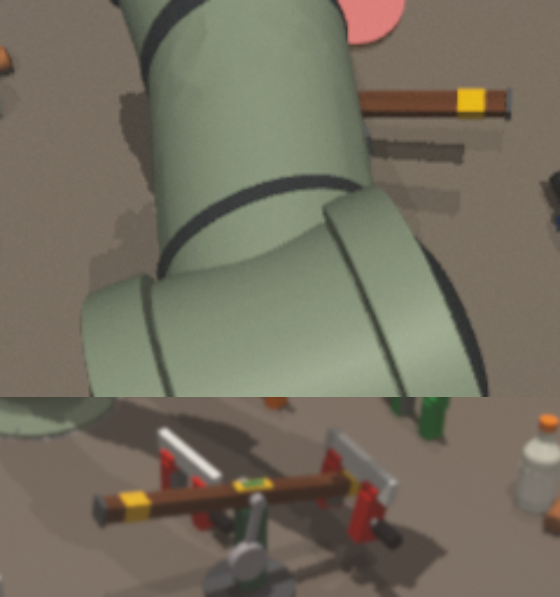

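The first clamp hangs astride the left band in the lower half of the picture, and the bar is tilted. Next is clamp A.

Call:
{"name": "drive_tool", "arguments": {"plan": [-28,-14,0,0.017,60,-28,-14,0,0.017,60,-28,-14,0,0.017,60,-28,-14,0,0.017,60,-28,-14,-10,0.017,60,-28,-14,-25,0.017,60,-28,-16,-25,0.016,60,-30,-17,-25,0.016,60]}}

```text
time: 7.48
ee_pos: [0.4344, 0.0191, 0.2336]
eef_rot: [-0.07, -3.14, 0.0]
contact_force: [1.8, -0.2, 0.7]
grip_width: 0.0597
grip_force: 0.0
```

Call:
{"name": "drive_tool", "arguments": {"plan": [0,0,-10,0,60,0,0,0,0,60,0,0,0,0,60]}}

```text
time: 7.73
ee_pos: [0.4365, 0.0197, 0.2248]
eef_rot: [-0.072, -3.14, 0.0]
contact_force: [1.0, 2.1, 0.5]
grip_width: 0.0598
grip_force: 0.0
```

```bash
python3 - <<'E'
from h import *
C=cam('wrist');s=r.state();print(s['time'],s['ee_pos'],tooly()[0])
a=imaging.snapshot('wrist');save('w5',a)
for n,x in(('ends',(.0746)),):
    ax=np.array([np.cos(-.0456),np.sin(-.0456),0])
    print(proj(C,[.436,.0192,.104]+ax*x),proj(C,[.436,.0192,.104]-ax*x))
E
```

```text
7.7333 [0.43654478 0.01973857 0.22479336] 1.52488950158077
[323.73121533 263.26172389] [323.93712339 100.55923443]
```

View pics/w5.png

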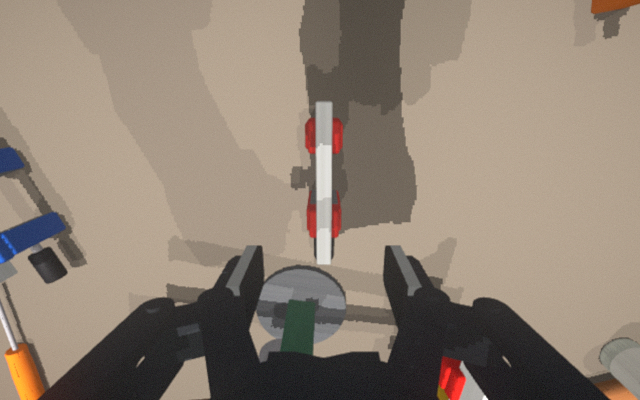

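The rail runs from (323,101) to (324,263), as predicted. Descending.

Call:
{"name": "drive_tool", "arguments": {"plan": [0,0,-30,0,60,0,0,-36,0,50,0,0,-36,0,50,0,0,-24,0,45,0,0,-11,0,45,0,0,-5,0,45,0,0,0,0,45,0,0,0,0,0]}}

```text
time: 8.45
ee_pos: [0.4374, 0.0199, 0.0835]
eef_rot: [0.072, 3.14, 0.0]
contact_force: [-0.1, -1.6, 0.3]
grip_width: 0.0338
grip_force: 0.0
```

Call:
{"name": "drive_tool", "arguments": {"plan": [0,0,0,0,0,0,0,0,0,0,0,0,0,0,0,0,0,0,0,0,0,0,0,0,0]}}

```text
time: 8.87
ee_pos: [0.4373, 0.0199, 0.084]
eef_rot: [0.072, 3.139, 0.001]
contact_force: [-2.4, 1.0, 10.9]
grip_width: 0.0126
grip_force: 68.6
```

Call:
{"name": "drive_tool", "arguments": {"plan": [0,0,15,0,0,0,0,30,0,0,0,0,38,0,0,0,0,38,0,0,0,0,38,0,0,0,0,38,0,0,0,0,38,0,0,0,0,0,0,0]}}

```text
time: 9.53
ee_pos: [0.4385, 0.0198, 0.3247]
eef_rot: [0.072, 3.131, 0.004]
contact_force: [1.6, 0.0, -3.9]
grip_width: 0.0121
grip_force: 69.3
```

Call:
{"name": "drive_tool", "arguments": {"plan": [21,-24.3,0,-0.017,0,21,-24.3,0,-0.017,0,21,-24.3,0,-0.017,0,21,-24.3,0,-0.017,0,21,-24.3,0,-0.017,0,21,-24.3,0,-0.017,0,21,-24.3,0,-0.016,0,21,-24.3,0,-0.016,0]}}

```text
time: 10.2
ee_pos: [0.6051, -0.176, 0.3178]
eef_rot: [-0.283, -3.129, -0.0]
contact_force: [0.6, -0.1, -2.8]
grip_width: 0.0123
grip_force: 69.3
```

Call:
{"name": "drive_tool", "arguments": {"plan": [0,0,0,0,0,0,0,0,0,0,0,0,0,0,0,0,0,0,0,0]}}

```text
time: 10.53
ee_pos: [0.6041, -0.1739, 0.318]
eef_rot: [-0.281, -3.129, -0.001]
contact_force: [0.0, -0.3, -4.0]
grip_width: 0.0122
grip_force: 69.4
```

```bash
python3 - <<'E'
from h import *
C=cam('wrist');s=r.state();print(s['time'],s['ee_pos'],tooly()[0],s['contact_force'])
a=imaging.snapshot('wrist');save('w6',a)
print(proj(C,[.605,-.1725,.202]))
E
```

```text
10.5333 [ 0.60413036 -0.17392765  0.31798157] 1.3918822506239659 [ 2.66104901e-03 -3.03315672e-01 -3.98136190e+00]
[326.19420584 191.19028724]
```

View pics/w6.png

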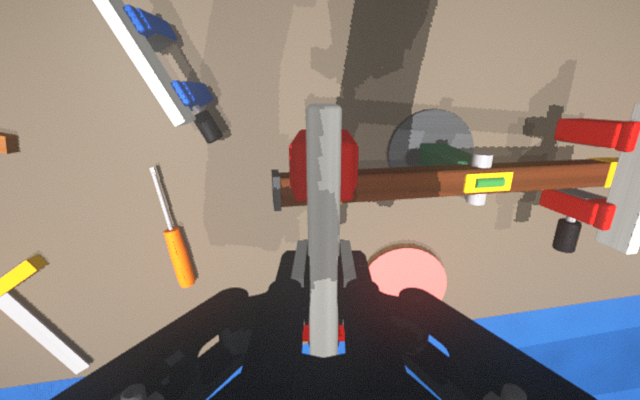

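The bar passes through the clamp's gap at row 189 (predicted 191). The first clamp is still on its band near (615,172). Lowering.

Call:
{"name": "drive_tool", "arguments": {"plan": [2,0,-15,0,0,0,0,-28,0,0,0,0,-28,0,0,0,0,-18,0,0,0,0,-7,0,0,0,0,-4,0,0,0,0,-2,0,0,0,0,0,0,0]}}

```text
time: 11.25
ee_pos: [0.6069, -0.1747, 0.2168]
eef_rot: [0.282, 3.128, 0.0]
contact_force: [-0.9, 0.9, -2.4]
grip_width: 0.0123
grip_force: 69.6
```

Call:
{"name": "drive_tool", "arguments": {"plan": [0,-1,-5,0,0,0,-1,-5,0,0,0,-1,-5,0,0,0,-1,-5,0,0,0,0,-5,0,0,0,0,-4,0,0,0,0,-2,0,0,0,0,0,0,0]}}

```text
time: 11.92
ee_pos: [0.6064, -0.1789, 0.1843]
eef_rot: [-0.282, -3.128, 0.0]
contact_force: [-1.7, -2.0, 0.0]
grip_width: 0.0121
grip_force: 69.9
```

Call:
{"name": "drive_tool", "arguments": {"plan": [0,0,0,0,0,0,0,0,0,0,0,0,0,0,0]}}

```text
time: 12.17
ee_pos: [0.6065, -0.1788, 0.185]
eef_rot: [-0.282, -3.129, 0.0]
contact_force: [-1.0, -1.0, -0.6]
grip_width: 0.0122
grip_force: 69.9
```

```bash
python3 - <<'E'
from h import *
s=r.state();b=imaging.snapshot('scene');save('s7',cv2.resize(b[170:290,210:450],(800,400)))
print(s['time'],s['ee_pos'],tooly()[0],s['contact_force'])
E
```

```text
12.1667 [ 0.60645038 -0.17876284  0.1849943 ] 1.3910016603520077 [-1.02316489 -0.97686401 -0.60340849]
```

View pics/s7.png

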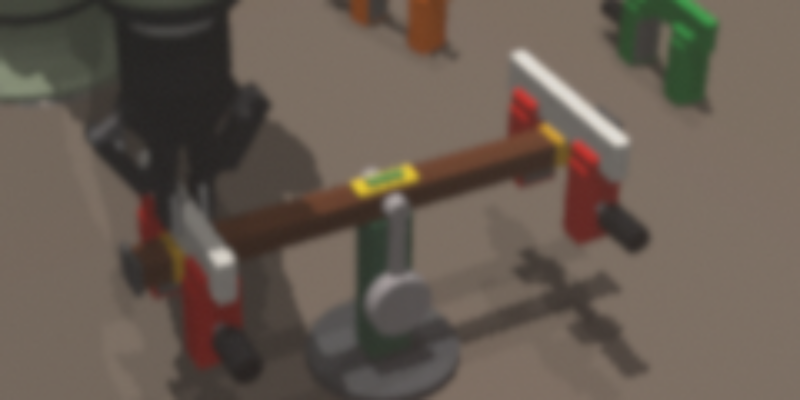

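Both clamps straddle the level bar, and the force shows the right one is carried by it. Releasing.

Call:
{"name": "drive_tool", "arguments": {"plan": [0,0,0,0,20,0,0,0,0,30,0,0,0,0,32,0,0,0,0,32,0,0,0,0,32,0,0,0,0,32]}}

```text
time: 12.72
ee_pos: [0.6065, -0.1787, 0.1849]
eef_rot: [0.282, 3.129, 0.0]
contact_force: [-0.6, -0.3, 0.3]
grip_width: 0.0318
grip_force: 0.0
```

Call:
{"name": "drive_tool", "arguments": {"plan": [0,0,4,0,32,0,0,8,0,32,0,0,20,0,40,0,0,30,0,50,0,0,35,0,60,0,0,35,0,60,0,0,35,0,60,0,0,0,0,60]}}

```text
time: 13.38
ee_pos: [0.6081, -0.1796, 0.3597]
eef_rot: [0.282, 3.119, -0.002]
contact_force: [0.9, -1.0, 0.3]
grip_width: 0.06
grip_force: 0.0
```

Call:
{"name": "drive_tool", "arguments": {"plan": [-30,-25,0,0,60,-30,-25,0,0,60,-30,-25,0,0,60,-30,-25,0,0,60,-30,-25,0,0,60,-30,-25,0,0,60,-20,-25,0,0,60,-20,-25,0,0,60]}}

```text
time: 14.05
ee_pos: [0.3848, -0.3799, 0.353]
eef_rot: [0.283, 3.127, -0.001]
contact_force: [0.3, 0.3, 0.5]
grip_width: 0.0603
grip_force: 0.0
```

Call:
{"name": "drive_tool", "arguments": {"plan": [0,-40,0,0,60,0,-40,0,0,60,0,-40,0,0,60,0,-40,0,0,60,0,0,0,0,60,0,0,0,0,60,0,0,0,0,60,0,0,0,0,60]}}

```text
time: 14.72
ee_pos: [0.3869, -0.5378, 0.3525]
eef_rot: [0.281, 3.128, 0.0]
contact_force: [0.6, 0.1, 0.5]
grip_width: 0.06
grip_force: 0.0
```

```bash
python3 - <<'E'
from h import *
C=cam('top'); s=r.state();print(s['time'],s['ee_pos'],s['contact_force'])
a=imaging.snapshot('top');save('t8',a);hsv=cv2.cvtColor(a,cv2.COLOR_RGB2HSV)
w=((hsv[...,1]<60)&(hsv[...,2]>140)).astype(np.uint8)
for nm,p in(('L',[.661,.137,.204]),('R',[.604,-.178,.204])):
    u,v=proj(C,p).astype(int);y0,x0=v-45,u-20
    n,l,st,ce=cv2.connectedComponentsWithStats(w[y0:v+45,x0:u+20]);i=1+np.argmax(st[1:,4])
    ys,xs=np.nonzero(l==i);P=np.array([ray(C,x+x0,y+y0,.204)[:2] for x,y in zip(xs,ys)])
    print(nm,cv2.minAreaRect((P*1000).astype(np.float32)))
E
```

```text
14.7167 [ 0.38694613 -0.53784953  0.35249868] [0.56896703 0.14237219 0.49307166]
L ((664.0068969726562, 135.14093017578125), (15.826874732971191, 152.4579620361328), 79.93191528320312)
R ((606.5787963867188, -179.87033081054688), (16.68718910217285, 150.82261657714844), 79.81354522705078)
```

```bash
python3 -c "from h import *; print(job_done())"
```

```text
the job is handed in; nothing more can be done
None
```

Both red clamps hang astride the yellow bands, one at each end, within about 3 mm of the band centres; the bar is level, the arm is clear, and I handed the job in at about 15 s (no verdict was returned).

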